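# Push a spent test cartridge through the self-closing flap of the bench waste bin

### The job

Throw away the spent test cartridge (the one with the red cap) without picking it up: with one finger push the bin's self-closing flap open and keep it open while the other finger pushes the cartridge along the tray, over the sill and into the bin. Then take the fingers away so that the flap falls shut over it. Do not pinch or lift the cartridge or jam it against the shut flap, and leave the two blue-capped cartridges and everything else on the bench where they are.

Things in the scene. Friction and masses are not known exactly. Their poses are not given: they have to be found in the camera images.
- station: White drawer unit (270 x 170 mm, 100 mm high) whose top is the reading tray, with a yellow waste bin docked at its end; fixed, placed differently each time. Origin: on the table right under the middle of the sill, where tray meets bin. x: level, along the tray into the bin (the way to push); y: level, along the sill; z up. The bin is 150 mm long, inside 140 mm wide, floor at z = 5 mm.
- sill (a point): Middle of the sill on the tray's surface: station x = 0, y = 0, z = 100 mm; axes as the station. The tray runs level from here to x = -272 mm, clear width 160 mm, with rims 8 mm high on both sides and at the end away from the bin; none at the sill. The bin's mouth (y = -70 to 70 mm) begins here, between gables that stand about 4 mm above the sloping flap.
- flap (a joint): Red self-closing flap over the bin's mouth, 135 mm wide, 116 mm long, 4 mm thick. 0 = shut; grows as its free edge swings down into the bin; stop at 1.05 rad. A spring shuts it: about 0.06 N m about the hinge to start, 0.14 N m at 1 rad (0.5 N at the edge, 3 to 6 N near the hinge). Press it from above, or move a low finger from the tray into it. A cartridge alone does not open it.
- flap_hinge (a point): Middle of the flap's hinge axis (level, parallel to the sill), at station x = 110 mm, z = 148 mm. From here the shut flap slopes down towards the tray at 24 degrees. The bin's hood, from station x = 105 to 150 mm, is its highest part: 156 mm above the table.
- flap_edge (a point): Middle of the flap's free edge, which moves with the flap: shut, it lies about 4 mm inside the sill at tray level.
- cartridge: The spent test cartridge: flat white block with a red cap on one end of its top, 38 mm (its x) by 62 mm (its y), 18 mm high (14 mm beside the cap), 25 to 50 g. Loose on the tray, its middle 40 to 115 mm before the sill, axes within 0.35 rad of the station's. Origin: centre of its underside. It slides when pushed low from behind and drops into the bin once its middle is past the sill.
- running_a: Test cartridge with a blue cap, same size, still running: leave it. It lies near the end of the tray away from the bin, at station x about -225 mm, y about 38 mm. Origin: centre of its underside.
- running_b: Second test cartridge with a blue cap, beside the first at station y about -38 mm: leave it. Origin: centre of its underside.
- pen: Blue pen, 140 mm long, 10 mm thick, lying on the table to the right of the station. Bystander.
- marker: White marker pen with black cap, 140 mm long, 14 mm thick, lying on the table to the left of the station. Bystander.
- timer: White bench timer, 52 x 66 x 16 mm, on the table at one side. Bystander.
- sanitiser: Bottle of hand sanitiser, 60 mm thick, 150 mm high, standing on the table at one side. Bystander.
There are look-alikes about, which are no part of the job. Leave any orange look-alike of the cartridge alone.

How it is judged:
By the outcome, as a careful person would: the job done as asked, in the order asked, and still so for the second after the job is handed in, with the robot touching nothing.
It also fails if it takes over 32 s, if anything falls off the work surface, if the arm or the gripper's body presses on something with over 40 N, if the wrist force passes 120 N, or if a joint passes its speed limit or range.

### The arm

A 6-joint arm with a two-finger parallel gripper is mounted at the origin on the work surface. World frame = base frame: x ahead of the robot, y to its left, z up, the work surface at z = 0. Lengths are in mm, angles in rad, forces in N, time in s.
With the tool pointing down it reaches from about 350 to 975 mm from the base axis. Payload 7.1 kg.
Tool frame: the origin (TCP) lies on the front face of the gripper's body, between the roots of the fingers; the fingertips stand 80 mm ahead of it and the grasp point (between the pads) lies 61 mm ahead of it (env.tips_ahead is the distance from the TCP to the fingertips, in mm); z points along the fingers, y is the direction in which the jaws open and shut (so a half turn about z gives the same grasp; the last joint's range is limited). The gripper opens to 88 mm and grips with 3 to 60 N. Pads are 20 mm wide; open, the fingers measure 115 mm over their backs; the gripper's body (75 mm by 178 mm) begins 61 mm behind the grasp point.
Start: joints at [1.157, 0.423, 1.63, -0, 1.089, -0.019], TCP at [240.358, 576.917, 302.675] pointing down, gripper open.
Joint ranges: [-3, 3], [-0.9, 2.11], [0.09, 2.58], [-1.31, 4.45], [0.11, 2.69], [-2.54, 2.54]. Speed limits (rad/s): [2.39, 2.39, 3.01, 3.14, 3.14, 3.14].

### API

Orientations are given as a unit quaternion [x, y, z, w].
In Python, from station import env, set_gripper, viewer, workorder gives the robot as it stands. Calls block until the motion is done:
- env.reach(position, orientation): joint-space move of the TCP to a pose.
- env.move_l(position, rot=None, rate=150, f_stop=None): straight line of the TCP; rot=None keeps the orientation; rate is the mean speed in mm/s. With f_stop (N) it stops when the force on the tool has changed by that much, and returns True; else False.
- env.move_joints(angles): joint-space move.
- set_gripper(opening): finger opening in mm; the grip force is fixed at half the most; returns when the fingers have stopped.
- env.hold(seconds).
- env.ik(position, orientation): joint angles nearest the present ones, or None.
- env.read_state(): the state.
- viewer.camera(name): name is "side" or "top"; returns the picture (480x640x3 uint8, blue, green, red); there is no depth.
- viewer.camera_params(name): a dict with "fx", "fy", "cx", "cy" (pixels), "pose" (4x4, takes a point from camera to world coordinates). Camera axes: x right, y up, looking along -z (the intrinsics and any distortion apply to the point x, -y, -z); pixel columns grow to the right and rows downward; lengths in mm; the calibration is good to about 2 mm. A picture is of the moment at which its call begins. camera_params takes no time and is no camera call.
A pose or a line that the arm cannot do raises env.IKError and nothing moves.
- workorder.sign_off(): hands the job in, once; it reports no verdict.
The state is a dict: "time_s": time; "qpos": joint angles; "dq": joint speeds; "tau": joint torques, N m; "tool_pos": TCP position; "orientation": TCP orientation; "force": force on the tool from outside, world axes, zero at the start; "wrist_torque": the same for the moment, N m; "width": finger opening in mm.
Only numpy, scipy, OpenCV 4.12 (cv2) and the standard library are available. Lean on these libraries where they do the work, as an engineer would, in place of code of your own. Each camera call takes 0.05 s, during which the arm holds its last target. There are 200 camera calls.

## Working session

There is one attempt and no reset: what is moved stays moved. The work goes in short steps, each a Python script; the robot and the scene stay as the last script left them, time stands still between calls to the robot, and variables do not carry over. Pictures are saved under pics/ and viewed, about 8 in all and at most 12, crops included, and the job is handed in when it is done.

```bash
ls; mkdir -p pics
python3 - <<'E'
from station import env, viewer
import cv2,numpy as np
for n in("top","side"):
    cv2.imwrite(f"pics/{n}0.png",viewer.camera(n)); p=viewer.camera_params(n); print(n,{k:(np.round(v,3).tolist() if k=="pose" else v) for k,v in p.items()})
s=env.read_state(); print(s["time_s"],s["orientation"],s["width"],env.tips_ahead)
E
```

```text
pics
top {'fx': 609.5903192471576, 'fy': 609.5903192471576, 'cx': 319.4004270624231, 'cy': 232.1883991671782, 'pose': [[-0.02, 0.99, -0.138, 317.702], [-1.0, -0.018, 0.012, 3.829], [0.009, 0.138, 0.99, 1491.018], [0.0, 0.0, 0.0, 1.0]]}
side {'fx': 438.96076586529523, 'fy': 438.96076586529523, 'cx': 319.08553856768935, 'cy': 231.59454430669493, 'pose': [[0.879, 0.32, -0.354, 119.952], [-0.477, 0.617, -0.626, -653.223], [0.018, 0.719, 0.695, 833.975], [0.0, 0.0, 0.0, 1.0]]}
0.1 [ 1.96126159e-01  9.80578448e-01 -6.44284949e-04 -1.49290535e-04] 87.89180496497427 80.0
```

View pics/top0.png

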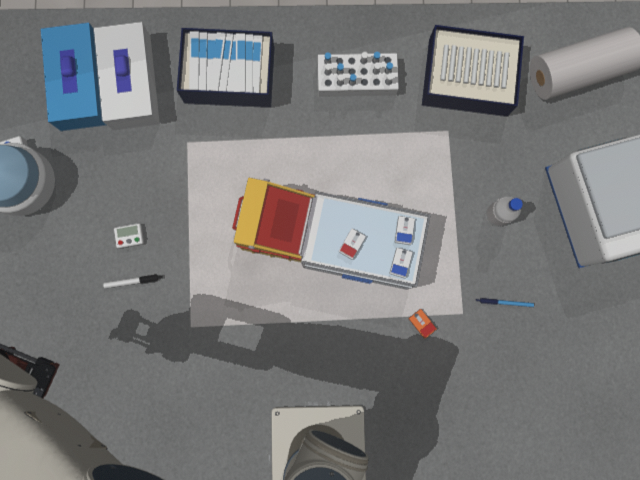

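View pics/side0.png

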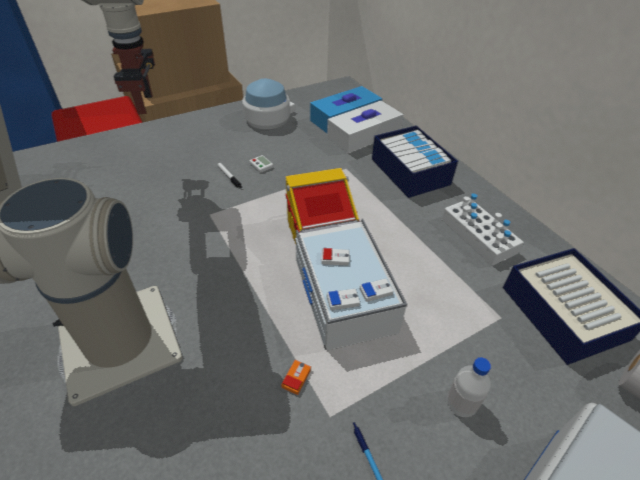

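The pictures show the red-capped white cartridge at top pixel (353,243) and side pixel (336,257). Things that could be mistaken for it are the blue-capped ones at (405,229) and (402,262), and the orange look-alike on the table at (423,322). I choose (353,243) and will check it in a crop.

Run:
```python
import cv2
i=cv2.imread("pics/top0.png")[170:300,230:440]
cv2.imwrite("pics/crop0.png",cv2.resize(i,(798,494),interpolation=cv2.INTER_CUBIC))
```

```text
(no output)
```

View pics/crop0.png

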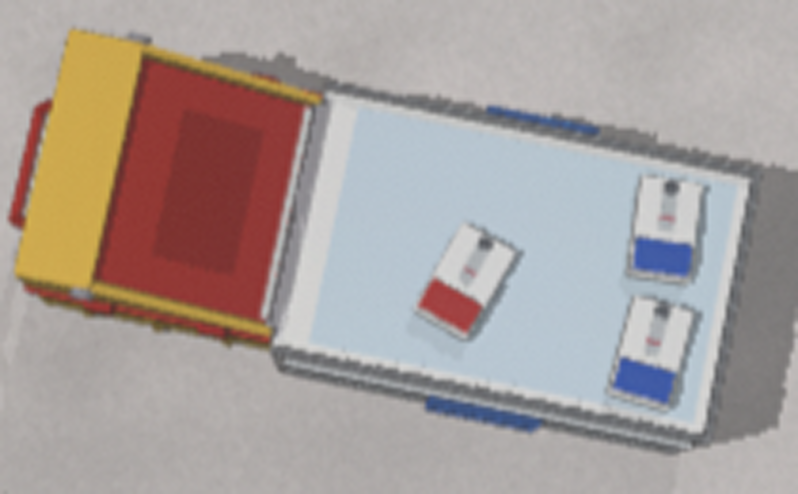

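```bash
cat > h.py <<'E'
import numpy as np, cv2
from scipy.optimize import least_squares
def proj(P,p):
    T=np.linalg.inv(p["pose"]); c=np.asarray(P)@T[:3,:3].T+T[:3,3]
    return np.c_[p["fx"]*c[:,0]/-c[:,2]+p["cx"], -p["fy"]*c[:,1]/-c[:,2]+p["cy"]]
def ray(uv,z,p):
    d=np.array([(uv[0]-p["cx"])/p["fx"],-(uv[1]-p["cy"])/p["fy"],-1])
    R=np.array(p["pose"]);o=R[:3,3];w=R[:3,:3]@d
    return o+w*(z-o[2])/w[2]
def st2w(P,s):
    P=np.atleast_2d(P).astype(float);c,n=np.cos(s[2]),np.sin(s[2])
    return np.c_[s[0]+c*P[:,0]-n*P[:,1], s[1]+n*P[:,0]+c*P[:,1],P[:,2]]
def w2st(P,s):
    c,n=np.cos(s[2]),np.sin(s[2]);d=np.asarray(P)[:2]-s[:2]
    return np.array([c*d[0]+n*d[1],-n*d[0]+c*d[1],P[2]])
E
python3 - <<'E'
from station import viewer
from h import *
p=viewer.camera_params("top")
S=[(105,0,156),(150,0,156),(-272,0,108),(-225,38,114),(-225,-38,114)]
C=np.array([(117.5,163.5),(44,151),(721,306),(655,350),(667,228)],float)/3.8+[230,170]
r=least_squares(lambda s:(proj(st2w(S,s),p)-C).ravel(),[450,50,1.4])
s=r.x;print(s,np.round(r.fun.reshape(-1,2),2));np.save("s.npy",s)
# cartridge top corners in crop (white end top z=114, red end z=118)
for uv,z in [((470,225),114),((522,250),114),((468,340),118),((416,310),118),((469,283),115)]:
    print(w2st(ray(np.array(uv)/3.8+[230,170],z,p),s).round(1))
for q in [(0,0,100),(4,0,100),(0,-85,100),(0,85,100),(-272,-80,108),(-272,80,108)]: print(q,((proj(st2w([q],s),p)-[230,170])*3.8).round(0))
for uv in [(110+15,60-15)]:pass
ps=viewer.camera_params("side"); print(proj(st2w([(0,0,100),(105,0,156),(-225,38,114),(-225,-38,114),(-272,80,108)],s),ps).round(1))
E
```

```text
[524.35667196  16.57996075   1.34419125] [[-0.8   0.33]
 [-1.25 -0.51]
 [ 3.4   0.02]
 [-2.17  0.21]
 [ 0.9  -0.14]]
[-106.7  -14.6  114. ]
[-140.3   -6.2  114. ]
[-119.1   54.1  118. ]
[-85.2  42.9 118. ]
[-113.    20.1  115. ]
(0, 0, 100) [[291. 216.]]
(4, 0, 100) [[285. 214.]]
(0, -85, 100) [[320.  81.]]
(0, 85, 100) [[262. 352.]]
(-272, -80, 108) [[758. 178.]]
(-272, 80, 108) [[710. 437.]]
[[328.3 225.5]
 [317.3 181.7]
 [341.7 296.5]
 [376.4 289.1]
 [328.4 321.3]]
```

Run:
```python
from station import viewer
from h import *
s=np.load("s.npy"); out=[]
segs=[[(0,-80,100),(0,80,100)],[(0,-80,100),(-272,-80,100)],[(-272,-80,108),(-272,80,108)],[(0,80,100),(-272,80,100)],[(105,-70,156),(105,70,156)],[(150,-70,156),(150,70,156)],[(4,-67,100),(4,67,100)]]
for n,(x0,y0,w,h) in (("top",(232,165,200,130)),("side",(270,160,150,150))):
    p=viewer.camera_params(n); k=4 if n=="top" else 4
    i=cv2.resize(cv2.imread(f"pics/{n}0.png")[y0:y0+h,x0:x0+w],None,fx=k,fy=k,interpolation=cv2.INTER_CUBIC)
    for a in segs:
        q=((proj(st2w(a,s),p)+.5-[x0,y0])*k).round().astype(int)
        cv2.line(i,tuple(map(int,q[0])),tuple(map(int,q[1])),(0,255,0),1)
    cv2.imwrite(f"pics/ov_{n}.png",i)
```

```text
(no output)
```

View pics/ov_top.png

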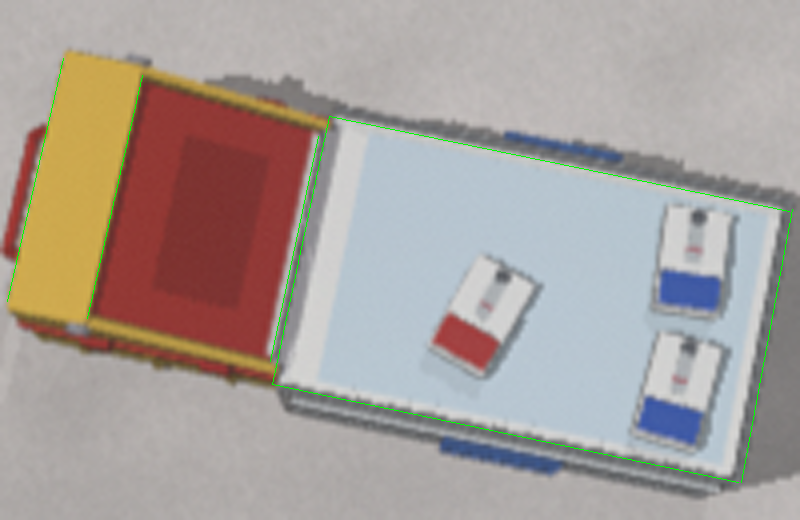

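View pics/ov_side.png

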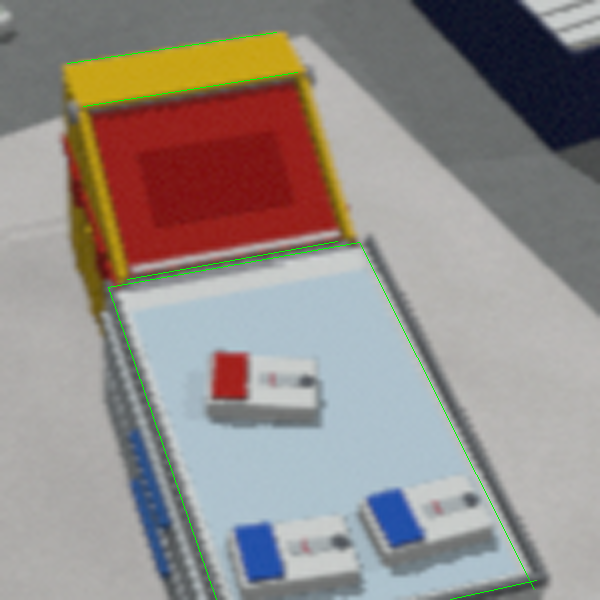

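The overlay fits within about 3 mm. The cartridge is at station (-113, 19) with yaw about -0.35, and the crop confirms the red cap.

Plan:
- Align the jaw axis with station x, open 88 mm, so the fingers straddle the cartridge.
- The front finger opens the flap while the rear finger pushes about 88 mm behind it.

```bash
cat >> h.py <<'E'
s=np.load("s.npy")
a=(s[2]+np.pi/2)/2; Q=[np.cos(a),np.sin(a),0,0]
def tcp(xr,y,ztip): # xr: front face of the rear finger (station x)
    return st2w([(xr+44,y,ztip+80)],s)[0]
E
python3 - <<'E'
from station import env,viewer
from h import *
env.reach(tcp(-151,17,190),Q); env.move_l(tcp(-151,17,128),rate=120)
st=env.read_state();print(st["time_s"],w2st(st["tool_pos"],s),st["width"],st["force"])
i=viewer.camera("side")[150:310,255:425];cv2.imwrite("pics/s1.png",cv2.resize(i,None,fx=3.7,fy=3.7,interpolation=cv2.INTER_CUBIC))
E
```

```text
3.2667 [-106.83864109   16.74163003  208.2009729 ] 87.80266902325523 [ 0.71704225 -0.25703093  0.07230476]
```

View pics/s1.png

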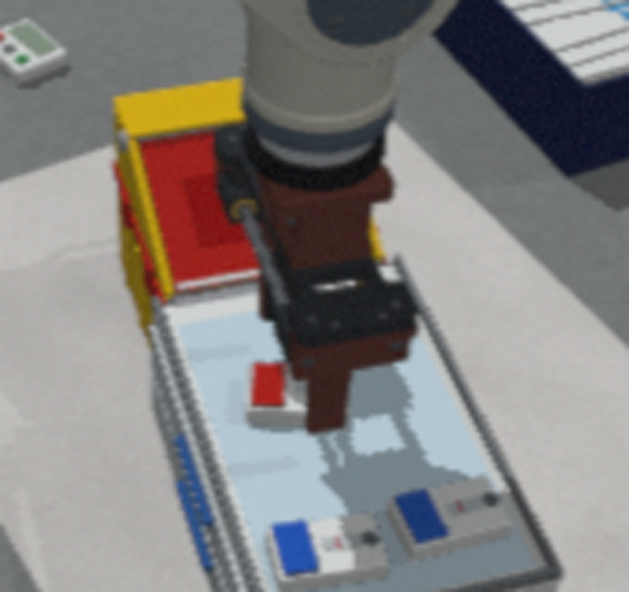

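Run:
```python
from station import viewer
from h import *
p=viewer.camera_params("side")
f=lambda P:((proj(st2w(P,s),p)+.5-[255,150])*3.7).round()
print(f([(-163.5,7,128),(-163.5,27,128),(-150,27,128)]))
c,n=np.cos(-.35),np.sin(-.35)
print(f([(-113+c*x-n*y,19+n*x+c*y,z) for x,y,z in [(-19,31,118),(19,31,118),(-19,31,100),(-19,-31,114),(-19,-31,100)]]))
i=cv2.imread("pics/side0.png")[225:280,300:370]
```

```text
[[343. 436.]
 [310. 442.]
 [303. 425.]]
[[243. 409.]
 [248. 363.]
 [242. 429.]
 [347. 421.]
 [345. 437.]]
```

Seen and predicted positions of the finger and cartridge agree to about 3 mm, so the rear finger comes down clear behind the cartridge. I descend and push the first stage.

Run:
```python
from station import env,viewer
from h import *
print(env.move_l(tcp(-151,17,104),rate=60,f_stop=8))
st=env.read_state();print(st["time_s"],w2st(st["tool_pos"],s),st["force"])
print(env.move_l(tcp(-75,17,104),rate=45,f_stop=15))
st=env.read_state();print(st["time_s"],w2st(st["tool_pos"],s),st["force"])
for n,(x,y,w,h) in (("side",(255,150,170,160)),("top",(230,165,205,130))):
    cv2.imwrite(f"pics/{n}2.png",cv2.resize(viewer.camera(n)[y:y+h,x:x+w],None,fx=2.6,fy=2.6,interpolation=cv2.INTER_CUBIC))
a=cv2.imread("pics/side2.png");b=cv2.imread("pics/top2.png")
c=np.zeros((a.shape[0],800,3),np.uint8);a=cv2.resize(a,(360,int(a.shape[0]*360/a.shape[1])));b=cv2.resize(b,(440,int(b.shape[0]*440/b.shape[1])))
c[:a.shape[0],:360]=a;c[:b.shape[0],360:]=b;cv2.imwrite("pics/both2.png",c)
```

```text
False
3.8667 [-107.03739513   17.15168803  183.62277066] [-0.49908175  0.74190847 -0.08203303]
False
5.7083 [-31.06003852  17.00898751 184.01407679] [-0.4778341   0.13204752  0.34957302]
```

View pics/both2.png

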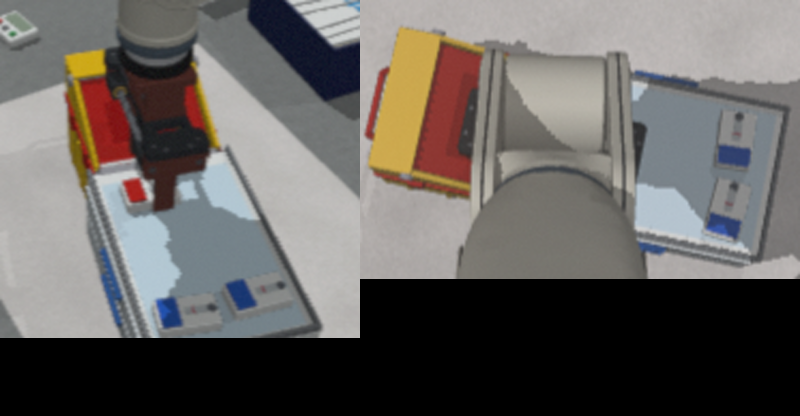

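Run:
```python
from station import viewer
from h import *
p=viewer.camera_params("side")
i=viewer.camera("side")[215:275,290:370];cv2.imwrite("pics/s3.png",cv2.resize(i,None,fx=8,fy=8,interpolation=cv2.INTER_CUBIC))
```

```text
(no output)
```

View pics/s3.png

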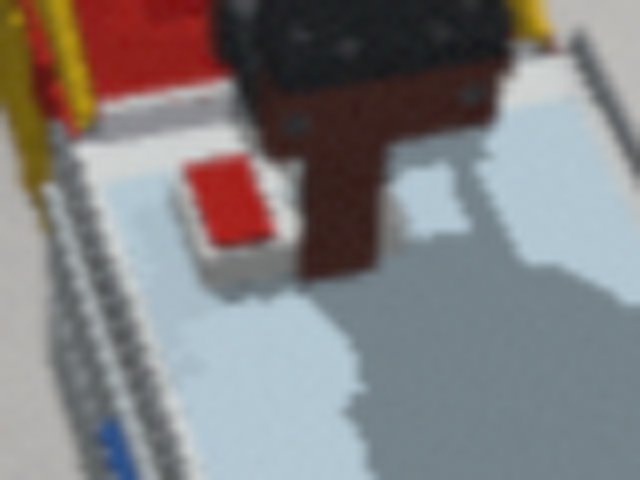

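Run:
```python
from station import viewer
from h import *
p=viewer.camera_params("side")
for u,z in [((185,163),118),((248,155),118),((272,235),118),((210,245),118),((208,292),100),((303,278),104),((380,266),104),((400,245),100)]: print(u,w2st(ray(np.array(u)/8+[290,215],z,p),s).round(1))
```

```text
(185, 163) [-41.6  49.7 118. ]
(248, 155) [-42.9  31.  118. ]
(272, 235) [-76.   33.2 118. ]
(210, 245) [-75.4  51.3 118. ]
(208, 292) [-76.7  52.  100. ]
(303, 278) [-81.8  25.2 104. ]
(380, 266) [-82.8   2.4 104. ]
(400, 245) [-72.5  -7.1 100. ]
```

The cartridge is now square to the station at x ≈ -59, y ≈ 20, flat against the rear finger. I continue the push through the flap.

Run:
```python
from station import env,viewer
from h import *
for xr in (-35,-20,-10,-4):
    hit=env.move_l(tcp(xr,17,104),rate=45,f_stop=22)
    st=env.read_state();print(hit,st["time_s"],w2st(st["tool_pos"],s).round(1),st["force"].round(1) if hasattr(st["force"],"round") else st["force"])
    if hit: break
env.hold(.4)
i=viewer.camera("side")[165:275,280:400];cv2.imwrite("pics/s4.png",cv2.resize(i,None,fx=5.4,fy=5.4,interpolation=cv2.INTER_CUBIC))
```

```text
False 6.9 [  9.1  17.  184.1] [-0.7 -0.3  0.7]
False 7.3833 [ 24.4  16.9 184.1] [0.4 0.1 2.7]
False 7.7583 [ 34.3  17.  184. ] [-0.7 -1.7  2.2]
False 8.0417 [ 40.2  17.1 184. ] [-1.  -2.5  1.6]
```

View pics/s4.png

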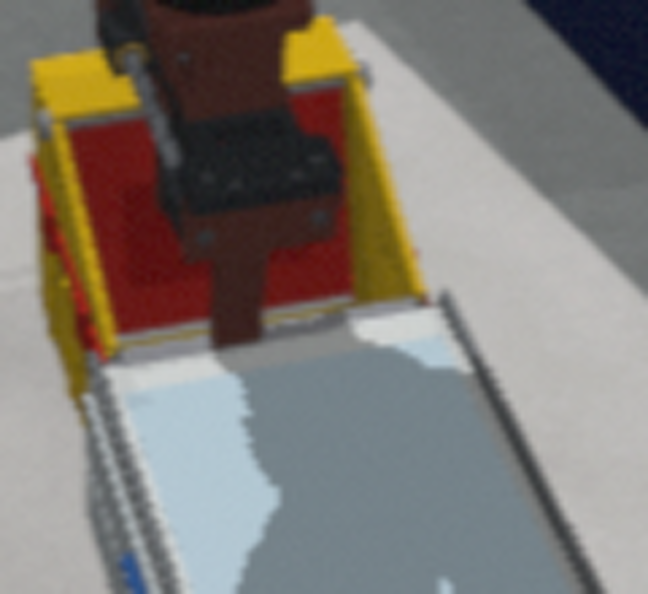

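The flap is open and the cartridge is gone from the tray, so it has dropped into the bin. The rear finger, pixel (235,340), stands at the sill. I lift straight out.

Run:
```python
from station import env,viewer
from h import *
print(env.move_l(tcp(-4,17,150),rate=60,f_stop=20))
print(env.move_l(tcp(-4,17,230),rate=150,f_stop=20))
env.reach(np.array([240,480,330]),Q)
env.hold(.3)
st=env.read_state();print(st["time_s"],st["force"])
ims=[]
for n,(x,y,w,h) in (("side",(255,150,170,160)),("top",(230,165,205,130))):
    i=viewer.camera(n);cv2.imwrite(f"pics/{n}_full5.png",i);ims.append(cv2.resize(i[y:y+h,x:x+w],(400,int(h*400/w)),interpolation=cv2.INTER_CUBIC))
c=np.zeros((380,800,3),np.uint8)
for k,i in enumerate(ims): c[:i.shape[0],400*k:400*k+400]=i
cv2.imwrite("pics/both5.png",c)
for n in("top","side"):
    d=cv2.absdiff(cv2.imread(f"pics/{n}0.png"),cv2.imread(f"pics/{n}_full5.png")).max(2); print(n,(d>60).sum())
```

```text
False
False
12.225 [0.26607047 0.23885026 0.07603607]
top 7770
side 1772
```

View pics/both5.png

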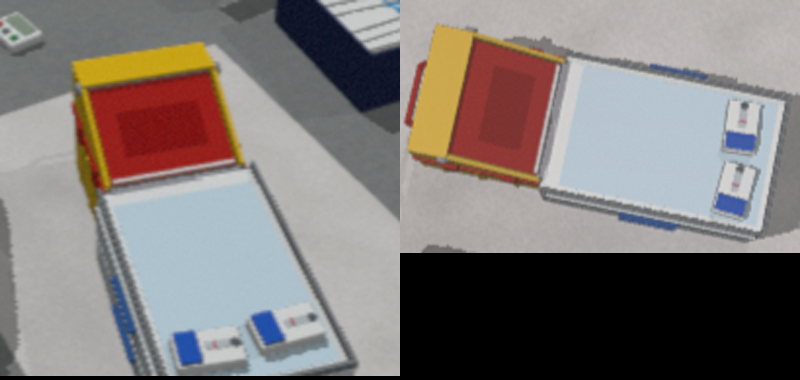

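The flap is shut and looks as it did at the start. The tray is empty apart from the two blue-capped cartridges in their places, and the fingers touch nothing.

Run:
```python
from station import workorder
print(workorder.sign_off())
```

```text
the job is handed in; nothing more can be done
None
```

The red-capped cartridge is in the bin with the flap shut over it, and the job is handed in. The last clock reading, just before I signed off, was about 12 s of the 32 s allowed.

- **Method:** With the open jaws lined up along the tray, the front finger pushed the flap open. The rear finger pushed the cartridge flat along the tray and over the sill. I then lifted the fingers straight out. The cartridge was never pinched or lifted.
- **Forces:** The wrist force read about 3 N or less at every stop, and no force stop triggered.
- **Final pictures:** The top and side views show the flap shut, no red cap left on the tray, and the blue-capped cartridges where they were.
- **Not checked:** The cartridge inside the shut bin can't be seen; I infer it from its vanishing off the tray while the flap was open. I judged the final state only from crops around the station, so the orange look-alike and other bystanders outside them were not rechecked. The arm did not go near them.

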